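# Free the clamp of a loudspeaker panel jig and hold it raised

## Task

Lever the flat cover on the nose of the jig's clamp tongue open with the thin-bladed tool (not with the bare gripper), fold it back well past upright so that it stays open, and lay the tool down on the table clear of the jig. Then pull the spring latch sideways to free the tongue from its ball, lift the nose about 7 cm and finish while still holding the tongue raised in the gripper. Leave the screwdriver and the two black discs between robot and jig where they are.

Things in the scene. Friction and masses are not known exactly. Their poses are not given: they have to be found in the camera images.
- nose (a point): Point in the nose of the clamp tongue, midway between the fins when pinched together, straight above the ball, 54 mm above the table when the tongue is down. Axes at rest: x along the tongue from nose to pivot (away from the robot), y left, z up; they turn with the tongue. The tongue is a grey bar 26 mm wide, top 66 mm above the table, 0.25 to 0.5 kg; it falls back when let go.
- fixed_fin (a point): Middle of the outer face of the fixed upright grip fin on the right of the nose: 18 mm to the right (-y) of the nose point. 30 mm long in x, 24 mm high (12 mm up and down from here). Axes as the nose.
- latch_fin (a point): Middle of the grip face of the latch's upright steel fin on the left of the nose: 31 mm to the left (+y) of the nose point at rest, 18 mm when pulled fully. 30 mm long in x, top 12 mm above here, bottom 26 mm below. Pinch both fins together from above: that pulls the latch right and frees the tongue, and the same pinch lifts it. The shut cover lies over both fins.
- jig: The fixed jig: flat aluminium base 300 x 130 x 14 mm with ball stud, a black panel and the tongue's pivot. Origin on the table under the ball and nose point; the base reaches 55 mm before it (-x) and 245 mm behind it. x along the tongue, away from the robot, y left. Tongue's pivot axis (along y): x = 200 mm, 58 mm above the table; it swings up to 0.8 rad (0.35 lifts the nose 70 mm).
- slot (a point): Middle of the mouth of the pry slot at the front of the tongue's nose, 40 mm before the nose point and 8.5 mm above it (62.5 mm above the table). Same axes as the nose. The slot is 9 mm high (4.5 mm up and down from here) and 14 mm deep towards +x; above it is the front lip of the cover, below it a 34 mm wide shelf of the tongue.
- cover_hinge (a point): Middle of the hinge line of the cover (line along the tongue's y), on the tongue 34 mm behind the nose point and 15 mm above it. The cover is a flat grey plastic plate 74 mm long (from the hinge towards the robot), 84 mm wide, 5 mm thick, its underside 2 mm below the hinge line when shut.
- latch (a joint): Travel of the spring latch in m: 0 at rest (jaw hooked under the collar of the ball stud), 0.013 pulled fully to the right (-y of the nose). The tongue is free beyond about 0.008. The spring pushes back with 2 N at rest to 8.5 N at full travel.
- cover (a joint): Angle of the cover in rad: 0 shut, 1.57 upright, 2.7 folded fully back towards the pivot. The stiff hinge keeps it where it is left; about 1 N at the front lip moves it. Open beyond about 2 it leaves room above the fins for a gripper.
- pry_grip (a point): Middle of the handle of the loose opening tool, half-way up; the tool lies flat on the table on one side of the jig, its place can be swapped with the screwdriver's. x points along the tool to the blade's tip, z up. Handle black plastic 95 mm long, 18 mm wide, 22 mm high; thin steel blade 54 mm long, 14 mm wide, 2 mm thick, level with the middle of the handle (11 mm above the table). About 60 g.
- pry_tip (a point): Middle of the end of the opening tool's blade, 97.5 mm along x from pry_grip.
- pry: The opening tool itself; origin on its underside 22.5 mm ahead of pry_grip along x; same axes.
- driver: Bystander: screwdriver with a round black handle and a thin round shaft, 200 mm long, lying on the table.
- radiator_a: Bystander: black disc 60 mm across, 14 mm high, left of the middle near the robot.
- radiator_b: Bystander: black disc 60 mm across, 14 mm high, right of the middle near the robot.
Things that resemble listed ones, but are neither listed nor needed, are in the scene too. What is shaped like the pry but blue or green is not meant.

How it is judged (in metres and radians):
On the way, in this order (a step that is already met when the one before it is completed fails the run):
1. the blade of the tool lifts the cover off the nose (value of joint cover between 0.15 and 1.3 rad and contact force between pry and cover above 0.15 N and height (world z) of nose below 0.064 m), for 0.06 s.
2. the cover is folded back well past upright (value of joint cover above 1.85 rad and height (world z) of nose below 0.064 m), for 0.1 s.
3. the tool lies on the table, the latch is pulled aside with the tongue still on its ball (value of joint latch above 0.006 m and height (world z) of nose below 0.064 m and height (world z) of pry_grip below 0.02 m), for 0.04 s.
4. the tongue is raised off the ball (height (world z) of nose above 0.107 m), for 0.2 s.
At the end, for the whole second after the job is handed in: The gripper's fingers hold the tongue still (over 1 N), its nose raised more than 53 mm (nose point over 107 mm high); the cover is still open (over 1.75 rad); the opening tool lies on the table (handle's middle under 20 mm high, level within 10 degrees), at rest, clear of the jig (height (world z) of nose above 0.107 m and linear speed of each of tongue, pry below 0.02 m/s and contact force between the fingers and tongue above 1 N and value of joint cover above 1.75 rad and contact force between pry and tongue below 0.1 N and contact force between pry and jig below 0.1 N and height (world z) of pry_grip below 0.02 m and angle between pry's own x axis and vertical between 1.4 and 1.74 rad); the arm keeps its last pose, push and grip.
It fails at once if the gripper pushes the cover open without the blade (value of joint cover below 1.4 rad and contact force between any of the fingers, the arm and cover above 3 N).
It fails at once if the screwdriver or a disc beside the jig is pushed more than 30 mm away (distance of any of driver, radiator_a, radiator_b from where it was at the start of the episode above 0.03 m).
It also fails if it takes over 61 s, if anything falls off the work surface, if the arm or the gripper's body presses on something with over 40 N, if the wrist force passes 120 N, or if a joint passes its speed limit or range.

## Robot

A 6-joint arm with a two-finger parallel gripper is mounted at the origin on the work surface. World frame = base frame: x ahead of the robot, y to its left, z up, the work surface at z = 0. Lengths are in mm, angles in rad, forces in N, time in s.
With the tool pointing down it reaches from about 350 to 975 mm from the base axis. Payload 7.1 kg.
Tool frame: the origin (TCP) lies at the very end of the fingers, on their centre line; the grasp point (between the pads) lies 19 mm behind it; z points along the fingers, x is the direction in which the jaws open and shut, and the axes are right-handed (so a half turn about z gives the same grasp; the last joint's range is limited). The gripper opens to 88 mm and grips with 3 to 60 N. Pads are 20 mm wide; open, the fingers measure 115 mm over their backs; the gripper's body (75 mm by 178 mm) begins 61 mm behind the grasp point.
Start: joints at [-1.348, 0.423, 1.63, -0, 1.089, -0.019], TCP at [149.676, -606.796, 222.675] pointing down, gripper open.
Joint ranges: [-3, 3], [-0.9, 2.11], [0.09, 2.58], [-1.31, 4.45], [0.11, 2.69], [-2.54, 2.54]. Speed limits (rad/s): [2.39, 2.39, 3.01, 3.14, 3.14, 3.14].

## Interface

Orientations are given as a rotation vector (axis times angle).
In Python, from workcell import * gives the robot as it stands.
- The arm moves only by the tool arm_command, never from a script. Its argument "increments" is a list of rows, each a list of 2 entries, a list of its own where there are three numbers: the shift along the tool's x, y, z in cm, then the turn about the tool's z in degrees. In form: [[[dx, dy, dz], turn], ...]. A call has 1 to 20 rows; each row shifts and turns the pose as measured when the row begins, along the tool's axes as they then stand; what a row does not reach is not made up. A row lasts 1/10 s, in which the tool goes at most 50 mm and 8.59 degrees, less where a joint would pass 70% of its speed; a pose out of reach is approached as far as the arm can. A call is refused whole if a number of a shift passes 5 or a number of a turn 8.59, either way. A call with a gripper value outside its range is refused whole. "gripper" is the opening, from 0 (shut) to 1 (fully open), set as the call begins (left out, the last holds). The fingers move at their own pace and stop on an object; the grip force is fixed at half the most. Time passes only in rows, so rows that do not move let the fingers close. It gives the time, the measured TCP pose, the force and the opening at its end, in the units of the state.
- get_obs(): the state, without advancing time (a new reading comes with each control period).
- get_image(name): name is "side" or "top"; returns the picture (384x512x3 uint8, red, green, blue); there is no depth.
- camera_params(name): a dict with "K" (3x3 intrinsics, pixels), "rvec" (rotation vector, rad) and "tvec" (3), from world to camera coordinates, as OpenCV has them. Camera axes: x right, y down, z forward; pixel columns grow to the right and rows downward; lengths in mm; the calibration is good to about 2 mm. A picture is of the moment at which its call begins. camera_params takes no time and is no camera call.
- close_job(): hands the job in, once; it reports no verdict.
The state is a dict: "t": time; "qpos": joint angles; "qvel": joint speeds; "joint_torque": joint torques, N m; "ee_pos": TCP position; "orientation": TCP orientation; "ft_force": force on the tool from outside, world axes, zero at the start; "moment": the same for the moment, N m; "width": finger opening in mm.
Only numpy, scipy, OpenCV 4.12 (cv2) and the standard library are available. Lean on these libraries where they do the work, as an engineer would, in place of code of your own. Each camera call takes 0.05 s, during which the arm holds its last target.

## Working session

There is one attempt and no reset: what is moved stays moved. The work goes in short steps, Python scripts to look and compute and a tool call to move; the robot and the scene stay as the last step left them, time stands still between calls to the robot, and variables do not carry over. Pictures are saved under pics/ and viewed, and the job is handed in when it is done.

Besides the shell and the picture viewer there is one more tool, called after "Request:" by a JSON object that holds its "method" and its "body", one argument or row to a line. arm_command: Moves the arm, as the interface text tells. Its arguments: {"type":"object","properties":{"increments":{"type":"array","items":{"type":"array"}},"gripper":{"type":"number"}},"required":["increments"]}

```bash
ls; mkdir -p pics; python3 - <<'E'
from workcell import *
import cv2
print(get_obs())
for n in("side","top"):
    cv2.imwrite(f"pics/{n}0.png",get_image(n)[:,:,::-1]); print(n,camera_params(n))
E
```

```text
pics
{'t': 0.0, 'qpos': array([-1.34796905e+00,  4.23831638e-01,  1.63067537e+00, -4.02415549e-05,
        1.08860022e+00, -1.90067221e-02]), 'qvel': array([-0.00053222, -0.00039832, -0.00109573, -0.00204143,  0.0001486 ,
       -0.00065329]), 'joint_torque': array([-2.65466202e-03, -5.44630086e+01, -2.73673278e+01,  6.42754231e-02,
        2.25981785e-02, -1.37319230e-04]), 'ee_pos': array([ 149.56584282, -606.27352966,  221.91319306]), 'orientation': array([-2.47246390e+00,  1.93666932e+00,  1.87947367e-03]), 'ft_force': array([0.29335267, 0.11368951, 0.86628723]), 'moment': array([-0.03145919, -0.00209316, -0.02600053]), 'width': 87.87708937230232}
side {'K': array([[459.54460172,   0.        , 255.61052214],
       [  0.        , 459.54460172, 191.16977077],
       [  0.        ,   0.        ,   1.        ]]), 'rvec': array([ 0.24871036, -2.86291968,  1.14168393]), 'tvec': array([ 456.08532655,   80.20356018, 1287.24109276])}
top {'K': array([[462.59971198,   0.        , 251.25722401],
       [  0.        , 462.59971198, 187.50663695],
       [  0.        ,   0.        ,   1.        ]]), 'rvec': array([ 2.17566556, -2.17103915,  0.126447  ]), 'tvec': array([  -7.63901331,  462.74540186, 1110.65104264])}
```

View pics/side0.png

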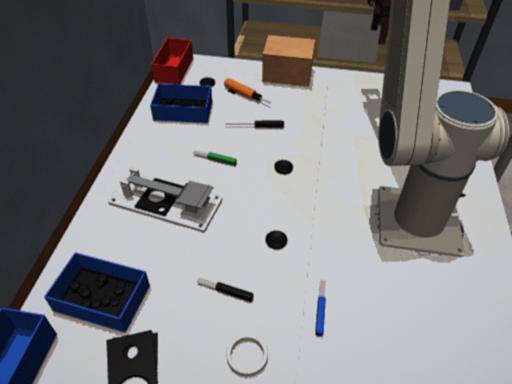

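View pics/top0.png

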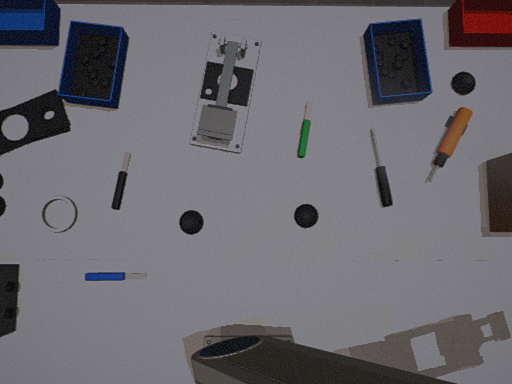

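The side view shows the jig at (165,200). Candidates for the pry tool:
- black handle with a wide, light blade: side (225,290), top (122,180)
- screwdriver: side (257,124), top (381,168)
- green look-alike: top (304,130)
- blue look-alike: top (115,276)
- orange tool: top (452,140)

I choose the black one with the flat blade at top (122,180) and will check it in a crop.

```bash
cat > h.py <<'E'
import numpy as np, cv2
from workcell import *
def cam(n):
    p=camera_params(n);R=cv2.Rodrigues(np.array(p["rvec"]))[0];return p["K"],R,np.array(p["tvec"]).ravel()
def ray(n,uv):
    K,R,t=cam(n);d=R.T@np.linalg.solve(K,[uv[0],uv[1],1.]);return -R.T@t,d
def onz(n,uv,z):
    c,d=ray(n,uv);return c+d*(z-c[2])/d[2]
def tri(a,b):
    c1,d1=ray("top",a);c2,d2=ray("side",b)
    s=np.linalg.lstsq(np.c_[d1,-d2],c2-c1,rcond=None)[0]
    p,q=c1+s[0]*d1,c2+s[1]*d2
    return (p+q)/2,np.linalg.norm(p-q)
def proj(n,P):
    p=camera_params(n);return cv2.projectPoints(np.array(P,float).reshape(-1,3),np.array(p["rvec"]),np.array(p["tvec"]),p["K"],None)[0].reshape(-1,2)
E
python3 - <<'E'
from h import *
t=cv2.imread("pics/top0.png");s=cv2.imread("pics/side0.png")
def crop(i,x,y,w,h,k): return cv2.resize(i[y:y+h,x:x+w],None,fx=k,fy=k,interpolation=cv2.INTER_CUBIC)
cv2.imwrite("pics/c_jig.png",np.hstack([crop(t,180,20,90,140,4),crop(s,100,150,110,140*110//110,4)])[:600])
cv2.imwrite("pics/c_pry.png",np.vstack([crop(t,90,145,70,70,4),crop(s,190,265,70,70,4)]))
print("done")
E
```

```text
done
```

View pics/c_jig.png

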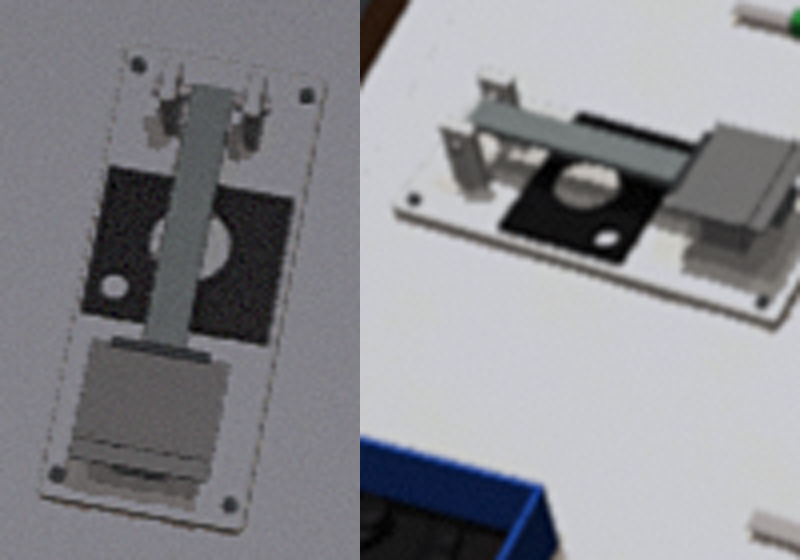

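View pics/c_pry.png

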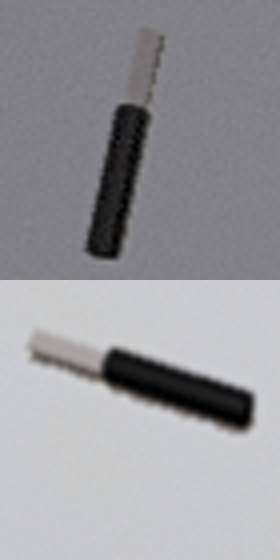

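The crop confirms it: a black handle with a wide flat blade, tip at top (127,153). The jig crop shows the shut cover at top (197-236,106-143), with the base corners visible.

```bash
python3 - <<'E'
from h import *
t=cv2.imread("pics/top0.png");s=cv2.imread("pics/side0.png")
fl,fr,bl,br=[onz("top",np.array(c)/4+[180-.4,20-.4],14)[:2] for c in [(41,497),(243,531),(125,48),(326,82)]]
print("base",fl,fr,bl,br,"len",np.linalg.norm(bl-fl),np.linalg.norm(br-fr),"wid",np.linalg.norm(fl-fr),np.linalg.norm(bl-br))
for a,b in((fl,bl),(fr,br)): d=b-a;print("yaw",np.degrees(np.arctan2(d[1],d[0])))
# cover top z=54+15+3=72
def quad(img,n,z,roi,lo,hi):
    x,y,w,h=roi;c=img[y:y+h,x:x+w];m=cv2.inRange(c,lo,hi)
    return m
cc=[onz("top",np.array(c)/4+[180-.4,20-.4],72)[:2] for c in [(67,463),(209,487),(90,340),(230,362)]]
print("cover FL FR BL BR",cc)
# pry handle masks
for n,img,roi in(("top",t,(90,145,70,70)),("side",s,(190,265,70,70))):
    x,y,w,h=roi;g=cv2.cvtColor(img[y:y+h,x:x+w],cv2.COLOR_BGR2GRAY)
    thr=(60 if n=="top" else 90)
    m=(g<thr).astype(np.uint8);k,l,st,ce=cv2.connectedComponentsWithStats(m);i=1+np.argmax(st[1:,4])
    cn=cv2.findContours((l==i).astype(np.uint8),0,2)[0][0];r=cv2.minAreaRect(cn)
    cen=ce[i]+[x,y];print(n,"handle",cen,r,st[i,4])
    bp=cv2.boxPoints(r)+[x,y]
    W=[onz(n,p,11 if n=="side" else 22)[:2] for p in bp];print(np.round(W,1), onz(n,cen,14))
for n,p in(("top",(148/4+90-.4,28/4+145-.4)),("side",(32/4+190-.4,(342-280)/4+265-.4))): print("tip",n,onz(n,p,11))
for n,p in (("a",(191,222)),("b",(306,215.5)),("drv",(381,168)),("drvtip",(374,130)),("drvend",(388,205))):print(n,onz("top",p,7)[:2])
E
```

```text
base [572.97847697 146.68236472] [551.93818265  20.56925267] [865.36217756  97.41138452] [843.56679684 -31.41857291] len 296.50608401973835 296.2262355408126 wid 127.85621227525546 130.6606159205787
yaw -9.565319452169252
yaw -10.10778014385845
cover FL FR BL BR [array([581.89337453, 124.45750349]), array([567.75506321,  40.13162631]), array([656.7624029 , 111.76340407]), array([643.70582658,  28.03337271])]
top handle [118.91666667 189.89102564] ((28.96029281616211, 44.88267517089844), (8.199784278869629, 38.61970901489258), 12.26477336883545) 312
[[412.1 335.6]
 [505.  318.5]
 [500.8 298.8]
 [407.9 316. ]] [457.02058698 319.54347452  14.        ]
side handle [233.9346049  291.79291553] ((44.031890869140625, 26.828330993652344), (39.199893951416016, 9.615886688232422), 17.650123596191406) 367
[[509.6 327.3]
 [508.4 300.9]
 [412.5 317.6]
 [415.1 343.2]] [460.77621082 324.13135637  14.        ]
tip top [553.33609374 304.26397654  11.        ]
tip side [555.62026667 305.87256698  11.        ]
a [378.57586637 141.71086814]
b [ 395.17823389 -142.65024605]
drv [ 514.6965329  -332.48818683]
drvtip [ 611.80844688 -317.40772112]
drvend [ 421.71268852 -347.38804934]
```

Request:
{"method": "arm_command", "body": {
  "increments": [
    [[-2.3, -3.7, 0], 0],
    [[-2.3, -3.7, 0], 0],
    [[-2.3, -3.7, 0], 0],
    [[-2.3, -3.7, 0], 0],
    [[-2.3, -3.7, 0], 0],
    [[-2.3, -3.7, 0], 0],
    [[-2.3, -3.7, 0], 0],
    [[-2.3, -3.7, 0], 0],
    [[-2.3, -3.7, 0], 0],
    [[-2.3, -3.7, 0], 0],
    [[-2.3, -3.7, 0], 0],
    [[-2.3, -3.7, 0], 0],
    [[-2.3, -3.7, 0], 0]
  ],
  "gripper": 1
}}

```text
t: 1.4
ee_pos: [554.9, -188.5, 218.4]
orientation: [-2.464, 1.949, 0.009]
ft_force: [0.2, -0.7, 0.4]
width: 87.5
```

Request:
{"method": "arm_command", "body": {
  "increments": [
    [[-4, -0.4, 0], -8],
    [[-4, -0.4, 0], 0],
    [[-4, -0.4, 0], 0],
    [[-4, -0.4, 0], 0],
    [[-4, -0.4, 0], 0],
    [[-4, -0.4, 0], 0],
    [[-4, -0.4, 0], 0],
    [[-4, -0.4, 0], 0],
    [[-4, -0.4, 0], 0],
    [[-4, -0.4, 0], 0],
    [[-3, -0.4, 0], 0]
  ]
}}

```text
t: 2.5
ee_pos: [439.6, 245.4, 217.5]
orientation: [2.6, -1.763, -0.011]
ft_force: [1.1, -0.4, -0.5]
width: 87.6
```

Request:
{"method": "arm_command", "body": {
  "increments": [
    [[0, 0, 0], -8.5],
    [[0, 0, 0], -8.5],
    [[0, 0, 0], -8.5],
    [[0, 0, 0], -8.5],
    [[0, 0, 0], -8.5],
    [[0, 0, 0], -8.5],
    [[0, 0, 0], -8.5],
    [[0, 0, 0], -8.5],
    [[0, 0, 0], -8.5],
    [[0, 0, 0], -8.5],
    [[0, 0, 0], -8.5],
    [[0, 0, 0], -8.5],
    [[0, 0, 0], -8.5],
    [[0, 0, 0], -8.5],
    [[0, 0, 0], -8.5],
    [[0, 0, 0], -8.5],
    [[0, 0, 0], -8.5],
    [[0, 0, 0], 0]
  ]
}}

```text
t: 4.3
ee_pos: [433.0, 248.3, 212.2]
orientation: [-2.431, -1.975, 0.022]
ft_force: [-0.2, -0.5, 0.3]
width: 87.8
```

```bash
cat >> h.py <<'E'
def togo(P,yaw=None):
    "remaining shift in tool axes, cm, and turn in deg; yaw = world direction of tool x"
    o=get_obs();R=cv2.Rodrigues(np.array(o["orientation"]))[0];d=R.T@(np.array(P)-o["ee_pos"])/10
    y0=np.degrees(np.arctan2(R[1,0],R[0,0]))
    print("t %.2f pos %s yawx %.1f tilt %.2f w %.1f F %s | cm %s turn %s"%(o["t"],np.round(o["ee_pos"],1),y0,np.degrees(np.arccos(-R[2,2])),o["width"],np.round(o["ft_force"],1),np.round(d,2),None if yaw is None else round(-((yaw-y0+180)%360-180),1)))
E
python3 -c "
from h import *
togo((477,316,3),80.6)"
```

```text
t 4.30 pos [433.  248.3 212.2] yawx 78.2 tilt 0.96 w 87.8 F [-0.2 -0.5  0.3] | cm [ 7.63  3.26 20.84] turn -2.4
```

Request:
{"method": "arm_command", "body": {
  "increments": [
    [[2.5, 1.1, 3.5], -2.4],
    [[2.5, 1.1, 3.5], 0],
    [[2.5, 1.1, 3.5], 0],
    [[0, 0, 2], 0],
    [[0, 0, 0], 0]
  ]
}}

```text
t: 4.8
ee_pos: [480.0, 318.8, 83.4]
orientation: [-2.41, -2.002, 0.015]
ft_force: [-0.9, -0.4, 0.1]
width: 88.2
```

```bash
python3 -c "
from h import *
togo((477,316,3),80.6)
for n in('top','side'): cv2.imwrite('pics/%s1.png'%n,get_image(n)[:,:,::-1])
a=cv2.imread('pics/top1.png')[120:270,60:210];b=cv2.imread('pics/side1.png')[200:350,150:300]
cv2.imwrite('pics/c1.png',np.hstack([cv2.resize(x,(400,400),interpolation=2) for x in(a,b)]))
"
```

```text
t 4.80 pos [480.  318.8  83.4] yawx 79.4 tilt 0.72 w 88.2 F [-0.9 -0.4  0.1] | cm [-0.32 -0.14  8.04] turn -1.2
```

View pics/c1.png

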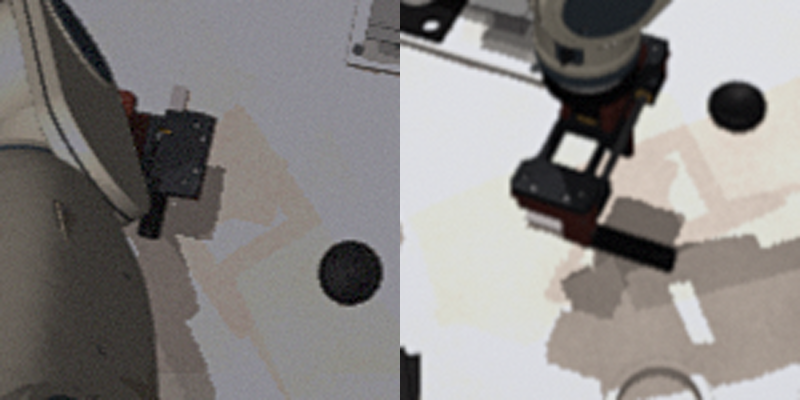

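The gripper is over the handle. Its long side runs along the jaw axis, as needed. Descending.

Request:
{"method": "arm_command", "body": {
  "increments": [
    [[-0.3, -0.1, 2.5], -1.2],
    [[0, 0, 2.5], 0],
    [[0, 0, 2], 0],
    [[0, 0, 0.5], 0],
    [[0, 0, 0], 0]
  ]
}}

```text
t: 5.4
ee_pos: [484.4, 318.7, 18.6]
orientation: [-2.398, -2.02, -0.014]
ft_force: [-1.1, 0.7, 0.9]
width: 87.9
```

```bash
python3 -c "
from h import *
togo((477,316,3),80.6)"
```

```text
t 5.40 pos [484.4 318.7  18.6] yawx 80.2 tilt 0.61 w 87.9 F [-1.1  0.7  0.9] | cm [-0.41 -0.68  1.55] turn -0.4
```

Request:
{"method": "arm_command", "body": {
  "increments": [
    [[-0.3, -0.6, 0.8], 0],
    [[0, 0, 0.5], 0],
    [[0, 0, 0.3], 0],
    [[0, 0, 0], 0]
  ]
}}

```text
t: 5.8
ee_pos: [479.5, 317.8, 5.6]
orientation: [-2.4, -2.019, -0.023]
ft_force: [-0.0, 0.4, 0.7]
width: 87.7
```

```bash
python3 -c "
from h import *
togo((477,316,3),80.6)"
```

```text
t 5.80 pos [479.5 317.8   5.6] yawx 80.2 tilt 0.90 w 87.7 F [-0.   0.4  0.7] | cm [-0.23 -0.22  0.25] turn -0.4
```

Request:
{"method": "arm_command", "body": {
  "increments": [
    [[-0.1, 0, 0.2], 0],
    [[0, 0, 0], 0],
    [[0, 0, 0], 0],
    [[0, 0, 0], 0],
    [[0, 0, 0], 0],
    [[0, 0, 0], 0],
    [[0, 0, 0], 0],
    [[0, 0, 0], 0]
  ],
  "gripper": 0
}}

```text
t: 6.6
ee_pos: [480.0, 317.2, 4.0]
orientation: [-2.4, -2.019, -0.025]
ft_force: [0.6, 0.1, 0.1]
width: 27.3
```

```bash
python3 -c "
from h import *
togo((477,316,3),80.6)"
```

```text
t 6.60 pos [480.  317.2   4. ] yawx 80.2 tilt 0.96 w 27.3 F [0.6 0.1 0.1] | cm [-0.17 -0.28  0.09] turn -0.4
```

Request:
{"method": "arm_command", "body": {
  "increments": [
    [[0, 0, 0], 0],
    [[0, 0, 0], 0],
    [[0, 0, 0], 0],
    [[0, 0, 0], 0]
  ]
}}

```text
t: 7.0
ee_pos: [480.0, 317.2, 4.0]
orientation: [-2.4, -2.019, -0.025]
ft_force: [-0.1, 0.2, -0.1]
width: 17.6
```

Request:
{"method": "arm_command", "body": {
  "increments": [
    [[0, 0, -2], 0],
    [[0, 0, -3], 0],
    [[0, 0, -3], 0],
    [[0, 0, -3], 0],
    [[0, 0, 0], 0],
    [[0, 0, 0], 0]
  ]
}}

```text
t: 7.6
ee_pos: [477.6, 314.7, 115.9]
orientation: [-2.4, -2.019, -0.018]
ft_force: [-0.3, -0.5, -0.5]
width: 18.0
```

```bash
python3 -c "
from h import *
togo((477,316,3),80.6)
for n in('top','side'): cv2.imwrite('pics/%s2.png'%n,get_image(n)[:,:,::-1])
a=cv2.imread('pics/top2.png')[120:270,60:210];b=cv2.imread('pics/side2.png')[200:350,150:300]
cv2.imwrite('pics/c2.png',np.hstack([cv2.resize(x,(400,400),interpolation=2) for x in(a,b)]))
"
```

```text
t 7.60 pos [477.6 314.7 115.9] yawx 80.2 tilt 0.75 w 18.0 F [-0.3 -0.5 -0.5] | cm [-0.03 -0.12 11.29] turn -0.4
```

View pics/c2.png

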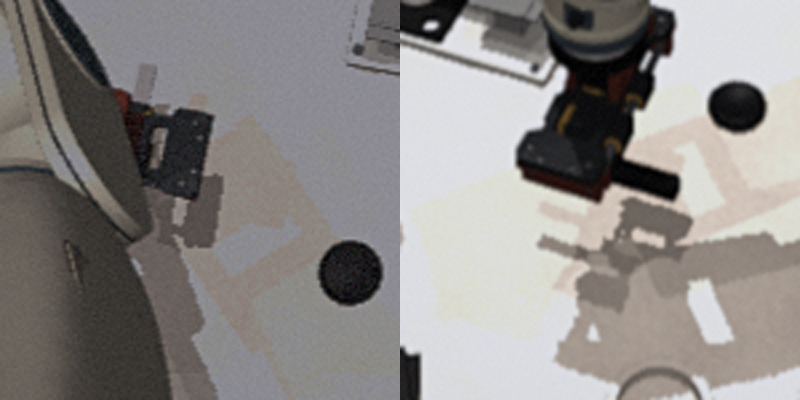

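The tool is held (width 18). The blade tip shows at top (115.5,145). Measuring the tip offset from the TCP.

```bash
python3 -c "
from h import *
a=cv2.imread('pics/top2.png')[135:165,100:130]
cv2.imwrite('pics/c3.png',cv2.resize(a,(600,600),interpolation=0))
o=get_obs();R=cv2.Rodrigues(np.array(o['orientation']))[0]
print(R.round(3)); print(o['ee_pos'])
"
```

```text
[[ 0.171  0.985  0.005]
 [ 0.985 -0.171  0.011]
 [ 0.012  0.003 -1.   ]]
[477.50983782 314.69396267 115.22625282]
```

View pics/c3.png

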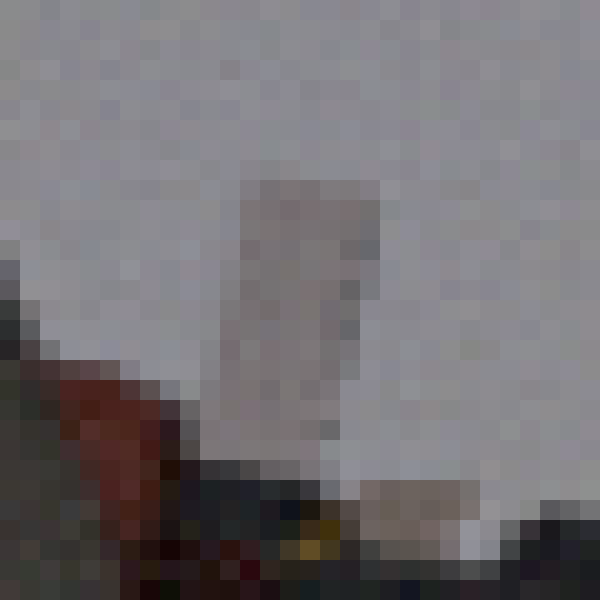

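```bash
python3 -c "
from h import *
P=onz('top',(115.0,143.6),122);print(P)
o=get_obs();R=cv2.Rodrigues(np.array(o['orientation']))[0]
print('tip in tool mm',R.T@(P-o['ee_pos']))
# targets in jig frame
y=np.radians(-9.7);c,s=np.cos(y),np.sin(y)
def J(x,yy,z):return np.array([615.2+c*x-s*yy,75+s*x+c*yy,z])
print('slot',J(-40,0,62.5),'tip pre',J(-70,0,62.5))
"
```

```text
[551.22428109 301.94870479 122.        ]
tip in tool mm [ 0.12952415 74.82565864 -6.57635375]
slot [575.77186124  81.73957518  62.5       ] tip pre [546.20075716  86.79425657  62.5       ]
```

Request:
{"method": "arm_command", "body": {
  "increments": [
    [[-4, 0.6, 0], 0],
    [[-4, 0.6, 0], 0],
    [[-4, 0.6, 0], 0],
    [[-4, 0.6, 0], 0],
    [[-4, 0.6, 1], 0],
    [[-1, 0, 1], 0],
    [[0, 0, 0], 0]
  ]
}}

```text
t: 8.4
ee_pos: [466.6, 96.3, 83.8]
orientation: [-2.392, -2.019, -0.001]
ft_force: [-0.7, 0.8, -0.8]
width: 17.9
```

```bash
python3 -c "
from h import *
togo((472.3,99.6,55.5),80.3)"
```

```text
t 8.40 pos [466.6  96.3  83.8] yawx 80.3 tilt 0.65 w 17.9 F [-0.7  0.8 -0.8] | cm [0.4  0.53 2.83] turn 0.0
```

Request:
{"method": "arm_command", "body": {
  "increments": [
    [[0.4, 0.2, 1.4], 0],
    [[0, 0, 1.2], 0],
    [[0, 0, 0], 0],
    [[0, 0, 0], 0]
  ]
}}

```text
t: 8.8
ee_pos: [468.7, 103.1, 55.2]
orientation: [-2.389, -2.019, 0.003]
ft_force: [-0.3, -0.3, -0.7]
width: 18.2
```

```bash
python3 -c "
from h import *
togo((472.3,99.6,55.5),80.3)
for n in('top','side'): cv2.imwrite('pics/%s4.png'%n,get_image(n)[:,:,::-1])
a=cv2.imread('pics/top4.png')[90:190,170:270];b=cv2.imread('pics/side4.png')[150:250,130:230]
cv2.imwrite('pics/c4.png',np.hstack([cv2.resize(x,(400,400),interpolation=2) for x in(a,b)]))
"
```

```text
t 8.80 pos [468.7 103.1  55.2] yawx 80.4 tilt 0.76 w 18.2 F [-0.3 -0.3 -0.7] | cm [-0.28  0.41 -0.03] turn 0.1
```

View pics/c4.png

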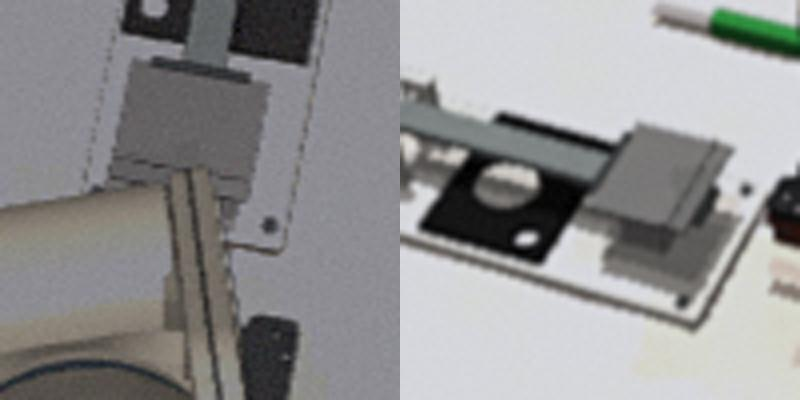

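```bash
python3 -c "
from h import *
o=get_obs();R=cv2.Rodrigues(np.array(o['orientation']))[0]
print(R.round(3))
tip=o['ee_pos']+R@[0,75,-7];print(tip,proj('side',tip),proj('side',(575.8,81.7,62.5)))
print(proj('side',o['ee_pos']))
b=cv2.imread('pics/side4.png')[140:290,170:320]
cv2.imwrite('pics/c4.png',cv2.resize(b,(600,600),interpolation=2))
"
```

```text
[[ 0.167  0.986 -0.009]
 [ 0.986 -0.167  0.009]
 [ 0.007 -0.011 -1.   ]]
[542.83522966  90.28341828  61.82455366] [[220.97533272 202.79936349]] [[209.77419207 198.69864788]]
[[247.16621174 211.49941602]]
```

View pics/c4.png

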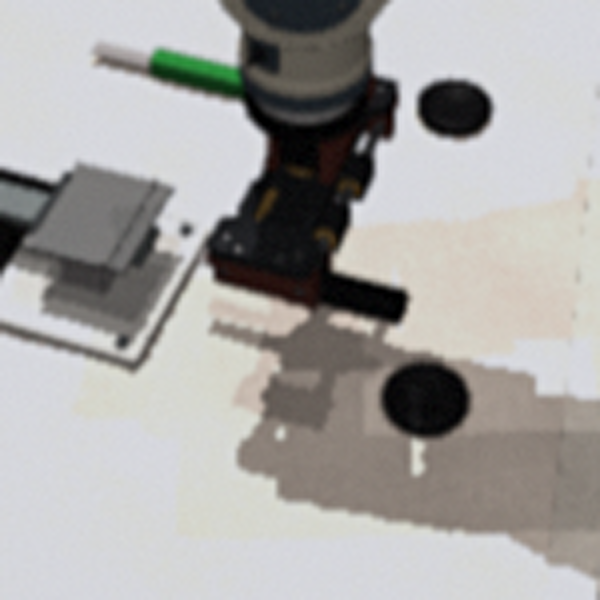

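Request:
{"method": "arm_command", "body": {
  "increments": [
    [[-0.3, 0, 0], 0],
    [[0, 0.8, -0.1], 0],
    [[0, 0.8, 0], 0],
    [[0, 0.8, 0], 0],
    [[0, 0, 0], 0]
  ]
}}

```text
t: 9.4
ee_pos: [495.8, 95.8, 58.3]
orientation: [-2.391, -2.022, -0.004]
ft_force: [0.1, 0.3, -0.1]
width: 17.7
```

```bash
cat >> h.py <<'E'
def jig(tool=(0,75,-7)):
    o=get_obs();R=cv2.Rodrigues(np.array(o["orientation"]))[0];p=o["ee_pos"]+R@np.array(tool,float)
    y=np.radians(-9.7);c,s=np.cos(y),np.sin(y);d=p[:2]-[615.2,75]
    print("t %.2f in jig frame: x %.1f y %.1f z %.1f  F %s w %.1f yawx %.1f dirz %s"%(o["t"],c*d[0]+s*d[1],-s*d[0]+c*d[1],p[2],np.round(o["ft_force"],1),o["width"],np.degrees(np.arctan2(R[1,0],R[0,0])),np.round(R[2],3)))
E
python3 -c "
from h import *
jig()"
```

```text
t 9.40 in jig frame: x -46.1 y 0.5 z 64.8  F [ 0.1  0.3 -0.1] w 17.7 yawx 80.4 dirz [ 0.009 -0.006 -1.   ]
```

Request:
{"method": "arm_command", "body": {
  "increments": [
    [[0, 0, 0.2], 0],
    [[0, 0, 0], 0],
    [[0, 0, 0], 0]
  ]
}}

```text
t: 9.7
ee_pos: [495.9, 95.6, 56.0]
orientation: [-2.391, -2.021, -0.003]
ft_force: [0.5, 0.0, -0.4]
width: 17.9
```

```bash
python3 -c "
from h import *
jig();jig();get_image('side');jig()"
```

```text
t 9.70 in jig frame: x -46.1 y 0.2 z 62.5  F [ 0.5  0.  -0.4] w 17.9 yawx 80.4 dirz [ 0.009 -0.007 -1.   ]
t 9.70 in jig frame: x -46.1 y 0.2 z 62.5  F [ 0.5  0.  -0.4] w 17.9 yawx 80.4 dirz [ 0.009 -0.007 -1.   ]
t 9.75 in jig frame: x -46.2 y 0.2 z 62.4  F [ 0.  -0.4 -0.2] w 17.8 yawx 80.4 dirz [ 0.008 -0.007 -1.   ]
```

Good. Inserting about 17 mm to a tip x of roughly -29.

Request:
{"method": "arm_command", "body": {
  "increments": [
    [[0, 0.5, 0], 0],
    [[0, 0.5, 0], 0],
    [[0, 0.5, 0], 0],
    [[0, 0.2, 0], 0],
    [[0, 0, 0], 0]
  ]
}}

```text
t: 10.25
ee_pos: [514.0, 92.6, 55.9]
orientation: [-2.391, -2.021, -0.003]
ft_force: [0.3, 0.2, -0.1]
width: 17.7
```

```bash
python3 -c "
from h import *
jig()
for n in('top','side'): cv2.imwrite('pics/%s5.png'%n,get_image(n)[:,:,::-1])
a=cv2.imread('pics/top5.png')[80:180,170:270];b=cv2.imread('pics/side5.png')[150:250,150:250]
cv2.imwrite('pics/c5.png',np.hstack([cv2.resize(x,(400,400),interpolation=2) for x in(a,b)]))"
```

```text
t 10.25 in jig frame: x -27.7 y 0.4 z 62.3  F [ 0.3  0.2 -0.1] w 17.7 yawx 80.4 dirz [ 0.008 -0.007 -1.   ]
```

View pics/c5.png

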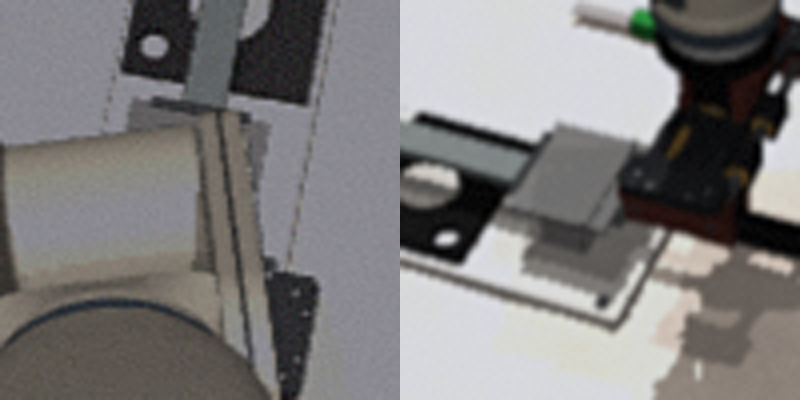

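Request:
{"method": "arm_command", "body": {
  "increments": [
    [[0, 0, -0.6], 0],
    [[0, 0.1, -0.8], 0],
    [[0, 0.2, -0.8], 0],
    [[0, 0.4, -0.8], 0],
    [[0, 0, 0], 0]
  ]
}}

```text
t: 10.85
ee_pos: [519.8, 91.1, 88.4]
orientation: [-2.39, -2.021, 0.0]
ft_force: [0.4, 0.1, -0.8]
width: 17.8
```

```bash
python3 -c "
from h import *
jig()
for n in('top','side'): cv2.imwrite('pics/%s6.png'%n,get_image(n)[:,:,::-1])
a=cv2.imread('pics/top6.png')[80:180,170:270];b=cv2.imread('pics/side6.png')[150:250,150:250]
cv2.imwrite('pics/c6.png',np.hstack([cv2.resize(x,(400,400),interpolation=2) for x in(a,b)]))"
```

```text
t 10.85 in jig frame: x -21.7 y -0.0 z 94.7  F [ 0.4  0.1 -0.8] w 17.8 yawx 80.4 dirz [ 0.008 -0.01  -1.   ]
```

View pics/c6.png

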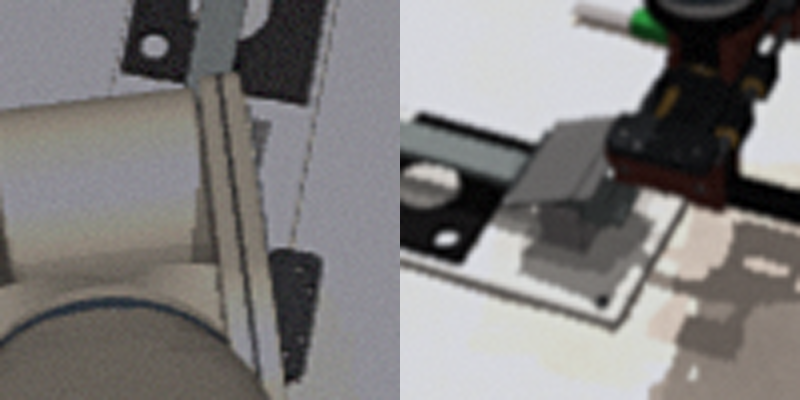

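Request:
{"method": "arm_command", "body": {
  "increments": [
    [[0, 0.5, -0.6], 0],
    [[0, 0.6, -0.6], 0],
    [[0, 0.6, -0.5], 0],
    [[0, 0.7, -0.5], 0],
    [[0, 0.7, -0.3], 0],
    [[0, 0, 0], 0]
  ]
}}

```text
t: 11.55
ee_pos: [552.1, 85.0, 113.8]
orientation: [-2.389, -2.019, 0.004]
ft_force: [-0.1, -0.4, -0.3]
width: 17.9
```

```bash
python3 -c "
from h import *
jig()
for n in('top','side'): cv2.imwrite('pics/%s7.png'%n,get_image(n)[:,:,::-1])
a=cv2.imread('pics/top7.png')[80:180,170:270];b=cv2.imread('pics/side7.png')[130:230,150:250]
cv2.imwrite('pics/c7.png',np.hstack([cv2.resize(x,(400,400),interpolation=2) for x in(a,b)]))"
```

```text
t 11.55 in jig frame: x 11.2 y -0.6 z 119.9  F [-0.1 -0.4 -0.3] w 17.9 yawx 80.4 dirz [ 0.007 -0.012 -1.   ]
```

View pics/c7.png

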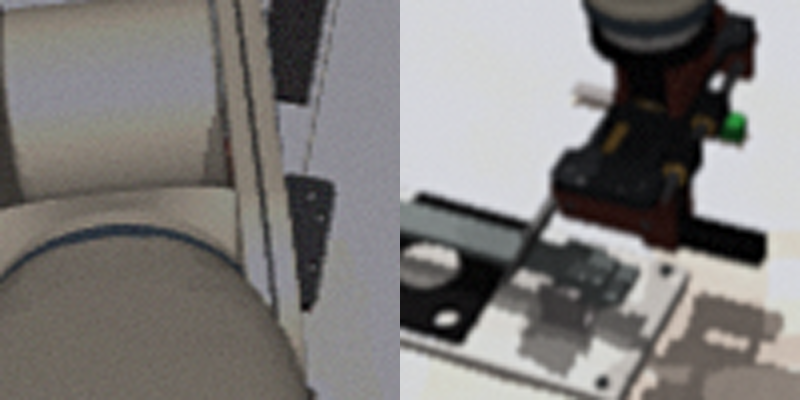

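Request:
{"method": "arm_command", "body": {
  "increments": [
    [[0, 0.7, -0.1], 0],
    [[0, 0.8, 0], 0],
    [[0, 0.8, 0], 0],
    [[0, 0.8, 0.2], 0],
    [[0, 0.8, 0.2], 0],
    [[0, 0.6, 0.3], 0],
    [[0, 0, 0], 0]
  ]
}}

```text
t: 12.35
ee_pos: [599.0, 76.9, 105.3]
orientation: [-2.388, -2.019, 0.007]
ft_force: [-1.8, 0.2, -0.8]
width: 17.7
```

```bash
python3 -c "
from h import *
jig()"
```

```text
t 12.35 in jig frame: x 58.8 y -0.7 z 111.2  F [-1.8  0.2 -0.8] w 17.7 yawx 80.4 dirz [ 0.006 -0.014 -1.   ]
```

Request:
{"method": "arm_command", "body": {
  "increments": [
    [[0, 0.6, 0.3], 0],
    [[0, 0.6, 0.4], 0],
    [[0, 0.5, 0.5], 0],
    [[0, 0.2, 0.3], 0],
    [[0, 0, 0], 0]
  ]
}}

```text
t: 12.85
ee_pos: [618.6, 73.6, 87.9]
orientation: [-2.387, -2.019, 0.008]
ft_force: [0.3, 0.2, -1.1]
width: 17.4
```

```bash
python3 -c "
from h import *
jig()
for n in('top','side'): cv2.imwrite('pics/%s8.png'%n,get_image(n)[:,:,::-1])
a=cv2.imread('pics/top8.png')[50:150,170:270];b=cv2.imread('pics/side8.png')[130:230,130:230]
cv2.imwrite('pics/c8.png',np.hstack([cv2.resize(x,(400,400),interpolation=2) for x in(a,b)]))"
```

```text
t 12.85 in jig frame: x 78.7 y -0.6 z 93.7  F [ 0.3  0.2 -1.1] w 17.4 yawx 80.4 dirz [ 0.006 -0.015 -1.   ]
```

View pics/c8.png

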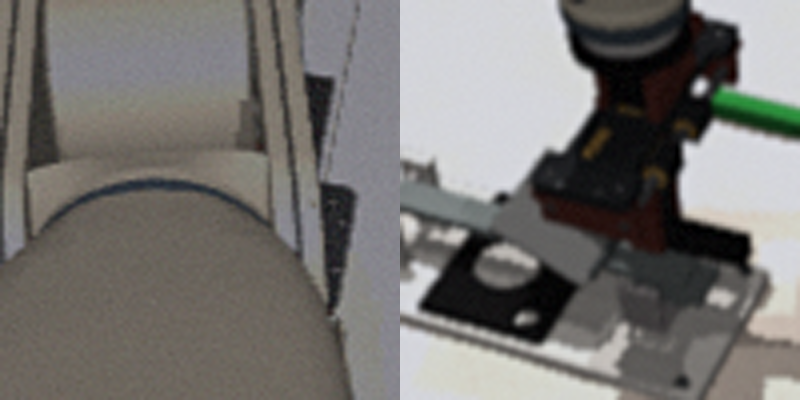

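The side picture shows the cover leaning far back over the tongue (crop (545,215)). Retreating and taking the tool back to its place.

Request:
{"method": "arm_command", "body": {
  "increments": [
    [[0, -1, -0.5], 0],
    [[0, -2.5, -0.5], 0],
    [[0, -4, -0.5], 0],
    [[0, -4, 0], 0],
    [[1.5, -4, 0], 0],
    [[4, -1.5, 0], 0],
    [[4, 0, 0], 0],
    [[4, 0, 1], 0],
    [[4, 0, 1], 0],
    [[3, 0, 1], 0],
    [[0, 0, 0], 0]
  ]
}}

```text
t: 14.05
ee_pos: [472.9, 311.1, 83.3]
orientation: [-2.391, -2.017, -0.002]
ft_force: [-0.0, -0.5, -0.5]
width: 17.8
```

```bash
python3 -c "
from h import *
togo((480,317,5),80.3)
for n in('top','side'): cv2.imwrite('pics/%s9.png'%n,get_image(n)[:,:,::-1])
a=cv2.imread('pics/top9.png')[20:170,150:300];b=cv2.imread('pics/side9.png')[130:280,90:240]
cv2.imwrite('pics/c9.png',np.hstack([cv2.resize(x,(400,400),interpolation=2) for x in(a,b)]))"
```

```text
t 14.05 pos [472.9 311.1  83.3] yawx 80.3 tilt 0.76 w 17.8 F [-0.  -0.5 -0.5] | cm [0.62 0.67 7.83] turn -0.0
```

View pics/c9.png

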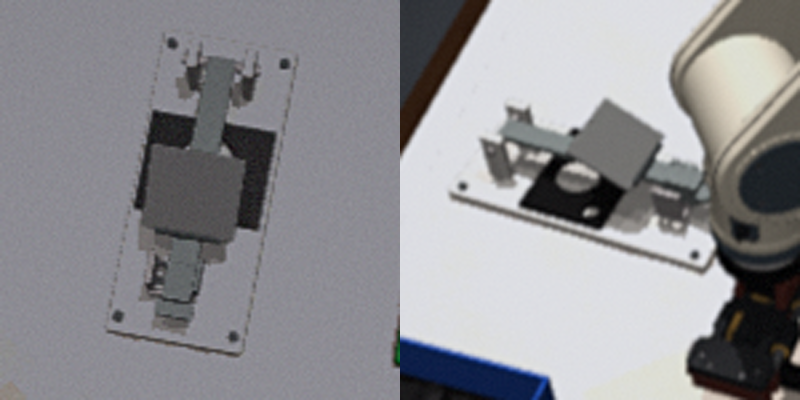

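The cover stays folded back (top crop (195,190)), and the nose, fins and shelf are exposed. Laying the tool down.

Request:
{"method": "arm_command", "body": {
  "increments": [
    [[0.3, 0.3, 2.5], 0],
    [[0, 0, 2.5], 0],
    [[0, 0, 1], 0],
    [[0, 0, 0.5], 0],
    [[0, 0, 0], 0]
  ]
}}

```text
t: 14.65
ee_pos: [474.8, 306.5, 20.8]
orientation: [-2.397, -2.012, -0.001]
ft_force: [0.5, -0.4, -0.8]
width: 17.9
```

```bash
python3 -c "
from h import *
togo((480,317,4.5),80.3)"
```

```text
t 14.65 pos [474.8 306.5  20.8] yawx 80.0 tilt 0.71 w 17.9 F [ 0.5 -0.4 -0.8] | cm [1.11 0.35 1.63] turn -0.3
```

Request:
{"method": "arm_command", "body": {
  "increments": [
    [[0, 0, 0.7], 0],
    [[0, 0, 0.5], 0],
    [[0, 0, 0.3], 0],
    [[0, 0, 0.1], 0],
    [[0, 0, 0], 0]
  ]
}}

```text
t: 15.15
ee_pos: [476.2, 306.8, 6.1]
orientation: [-2.398, -2.011, -0.007]
ft_force: [1.0, -0.3, 1.0]
width: 17.6
```

```bash
python3 -c "
from h import *
togo((480,317,4.5),80.3)"
```

```text
t 15.15 pos [476.2 306.8   6.1] yawx 80.0 tilt 0.72 w 17.6 F [ 1.  -0.3  1. ] | cm [1.07 0.2  0.17] turn -0.3
```

Request:
{"method": "arm_command", "body": {
  "increments": [
    [[0, 0, 0.1], 0],
    [[0, 0, 0], 0]
  ]
}}

```text
t: 15.35
ee_pos: [476.3, 307.1, 5.2]
orientation: [-2.398, -2.011, -0.008]
ft_force: [0.3, 0.2, 0.5]
width: 17.6
```

Request:
{"method": "arm_command", "body": {
  "increments": [
    [[0, 0, 0], 0],
    [[0, 0, 0], 0],
    [[0, 0, 0], 0],
    [[0, 0, 0], 0],
    [[0, 0, 0], 0],
    [[0, 0, 0], 0],
    [[0, 0, 0], 0]
  ],
  "gripper": 1
}}

```text
t: 16.05
ee_pos: [476.7, 307.4, 5.7]
orientation: [-2.398, -2.011, -0.01]
ft_force: [1.2, 0.3, -0.2]
width: 70.3
```

Request:
{"method": "arm_command", "body": {
  "increments": [
    [[0, 0, -2], 0],
    [[0, 0, -4], 0],
    [[0, 0, -4], 0],
    [[0, 0, -4], 0],
    [[-4, 0, -1], 0],
    [[-4, 0, 0], 0],
    [[-4, 0, 0], 0],
    [[-4, 1, 0], 0],
    [[0, 0, 0], 0]
  ]
}}

```text
t: 16.95
ee_pos: [459.1, 142.4, 160.5]
orientation: [-2.396, -2.018, -0.013]
ft_force: [-0.1, 0.6, -0.0]
width: 87.7
```

```bash
python3 -c "
from h import *
jig((0,0,0))
for n in('top','side'): cv2.imwrite('pics/%s10.png'%n,get_image(n)[:,:,::-1])
"
```

```text
t 16.95 in jig frame: x -165.2 y 40.2 z 160.5  F [-0.1  0.6 -0. ] w 87.7 yawx 80.2 dirz [ 0.013 -0.002 -1.   ]
```

View pics/side10.png

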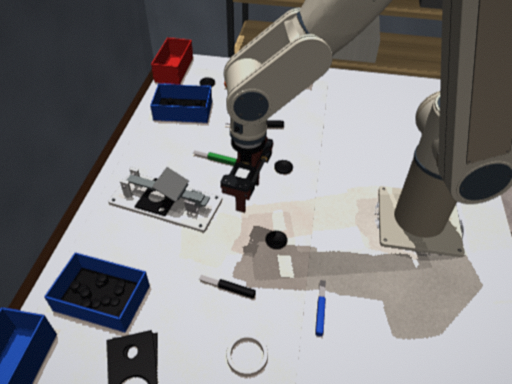

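View pics/top10.png

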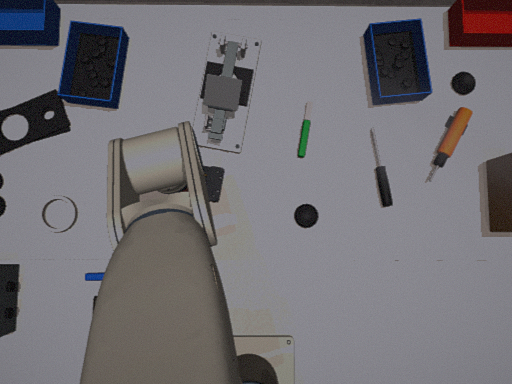

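The tool lies flat at side (228,286), clear of the jig. Zooming on the nose to refine the fin positions.

```bash
python3 -c "
from h import *
a=cv2.imread('pics/top9.png')[100:150,190:240];b=cv2.imread('pics/side10.png')[170:220,170:220]
cv2.imwrite('pics/c10.png',np.hstack([cv2.resize(x,(400,400),interpolation=cv2.INTER_CUBIC) for x in(a,b)]))
y=np.radians(-9.7);c,s=np.cos(y),np.sin(y)
def J(x,yy,z):return np.array([615.2+c*x-s*yy,75+s*x+c*yy,z])
for nm,P in dict(ff0=(-15,-18,66),ff1=(15,-18,66),lf0=(-15,31,66),lf1=(15,31,66),noseL=(-40,13,66),slotshelf=(-40,0,58)).items():
  t=proj('top',J(*P))[0];sd=proj('side',J(*P))[0];print(nm,(t-[190,100]+.5)*8,(sd-[170,170]+.5)*8+[400,0])
"
```

```text
ff0 [274.22437072 241.11142481] [675.24518783 172.02616995]
ff1 [291.85070473 144.38743759] [595.30487361 150.36250054]
lf0 [112.84625421 213.33793081] [616.03321627 271.96787117]
lf1 [130.92456705 116.71812667] [534.34045845 249.21550691]
noseL [157.11326393 304.50719232] [706.32769138 253.45658248]
slotshelf [201.81368448 317.47835184] [723.02523521 242.62194216]
```

View pics/c10.png

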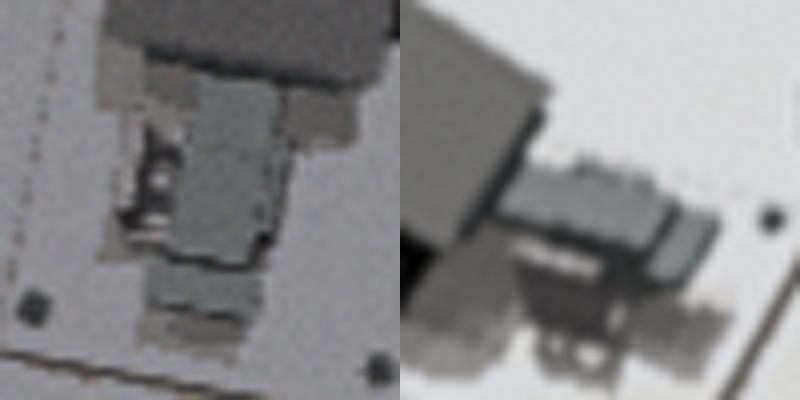

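The projected fin edges match the picture within about 1–2 px: fixed fin at (274..291,241..144), latch fin at (113..131,213..117). Moving above the nose.

Request:
{"method": "arm_command", "body": {
  "increments": [
    [[-1, 4, 0], 0],
    [[-1, 4, 0], 0],
    [[-1, 4, 0.5], 0],
    [[-1, 3, 0.5], 0],
    [[0, 0, 0.5], 0],
    [[0, 0, 0], 0]
  ]
}}

```text
t: 17.65
ee_pos: [606.6, 87.2, 143.2]
orientation: [-2.385, -2.028, -0.018]
ft_force: [-0.5, -0.2, -0.3]
width: 87.9
```

```bash
python3 -c "
from h import *
jig((0,0,0))"
```

```text
t 17.65 in jig frame: x -10.6 y 10.6 z 143.2  F [-0.5 -0.2 -0.3] w 87.9 yawx 80.7 dirz [ 0.016 -0.001 -1.   ]
```

Request:
{"method": "arm_command", "body": {
  "increments": [
    [[-0.9, 0.6, 1.5], 0.4],
    [[-0.1, 0, 1.5], 0],
    [[0, 0, 1.5], 0],
    [[0, 0, 0], 0],
    [[0, 0, 0], 0]
  ]
}}

```text
t: 18.15
ee_pos: [607.2, 79.8, 92.9]
orientation: [-2.387, -2.022, -0.012]
ft_force: [-0.2, 0.0, -0.2]
width: 88.0
```

```bash
python3 -c "
from h import *
jig((0,0,0))
cv2.imwrite('pics/s11.png',cv2.resize(get_image('side')[120:240,120:270,::-1],(750,600),interpolation=2));jig((0,0,0))"
```

```text
t 18.15 in jig frame: x -8.7 y 3.4 z 92.9  F [-0.2  0.  -0.2] w 88.0 yawx 80.5 dirz [ 0.015 -0.005 -1.   ]
t 18.20 in jig frame: x -8.9 y 3.3 z 92.9  F [-0.5 -0.1  0.6] w 87.7 yawx 80.5 dirz [ 0.015 -0.006 -1.   ]
```

View pics/s11.png

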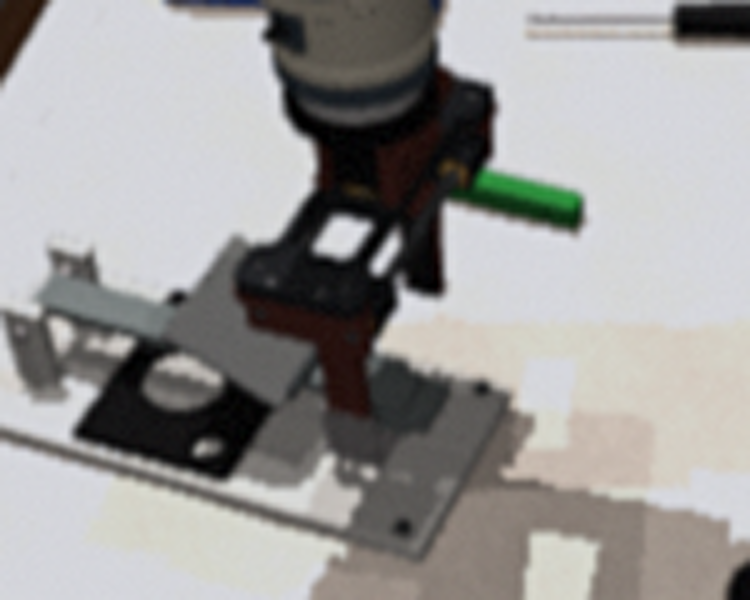

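Request:
{"method": "arm_command", "body": {
  "increments": [
    [[-0.3, 0.4, 1.5], 0],
    [[0, 0, 1.5], 0],
    [[0, 0, 1], 0],
    [[0, 0, 0.7], 0],
    [[0, 0, 0], 0]
  ]
}}

```text
t: 18.7
ee_pos: [611.1, 76.6, 42.4]
orientation: [-2.387, -2.022, -0.014]
ft_force: [0.9, 0.8, -0.1]
width: 87.6
```

```bash
python3 -c "
from h import *
jig((0,0,0))"
```

```text
t 18.70 in jig frame: x -4.3 y 0.9 z 42.4  F [ 0.9  0.8 -0.1] w 87.6 yawx 80.5 dirz [ 0.015 -0.004 -1.   ]
```

Request:
{"method": "arm_command", "body": {
  "increments": [
    [[-0.1, 0, 0.5], 0],
    [[0, 0, 0.1], 0],
    [[0, 0, 0], 0]
  ]
}}

```text
t: 19.0
ee_pos: [611.1, 75.7, 36.0]
orientation: [-2.387, -2.022, -0.014]
ft_force: [-0.6, -0.2, -0.8]
width: 88.2
```

Request:
{"method": "arm_command", "body": {
  "increments": [
    [[0, 0, 0], 0],
    [[0, 0, 0], 0],
    [[0, 0, 0], 0],
    [[0, 0, 0], 0],
    [[0, 0, 0], 0],
    [[0, 0, 0], 0],
    [[0, 0, 0], 0],
    [[0, 0, 0], 0],
    [[0, 0, 0], 0],
    [[0, 0, 0], 0],
    [[0, 0, 0], 0]
  ],
  "gripper": 0
}}

```text
t: 20.1
ee_pos: [611.9, 77.7, 37.1]
orientation: [-2.387, -2.022, -0.019]
ft_force: [0.8, 1.9, 0.0]
width: 35.9
```

```bash
python3 -c "
from h import *
jig((0,0,0))"
```

```text
t 20.10 in jig frame: x -3.7 y 2.1 z 37.1  F [0.8 1.9 0. ] w 35.9 yawx 80.5 dirz [ 0.018 -0.002 -1.   ]
```

Request:
{"method": "arm_command", "body": {
  "increments": [
    [[0, 0, 0], 0],
    [[0, 0, -0.5], 0],
    [[0, 0, -0.6], 0],
    [[0, 0, -0.6], 0],
    [[0, 0.1, -0.6], 0],
    [[0, 0, 0], 0]
  ]
}}

```text
t: 20.7
ee_pos: [612.4, 77.5, 61.5]
orientation: [-2.387, -2.02, -0.018]
ft_force: [0.6, 1.9, -4.4]
width: 35.4
```

```bash
python3 -c "
from h import *
jig((0,0,0))
cv2.imwrite('pics/s12.png',cv2.resize(get_image('side')[120:240,120:270,::-1],(750,600),interpolation=2))"
```

```text
t 20.70 in jig frame: x -3.1 y 2.0 z 61.5  F [ 0.6  1.9 -4.4] w 35.4 yawx 80.5 dirz [ 0.018 -0.004 -1.   ]
```

View pics/s12.png

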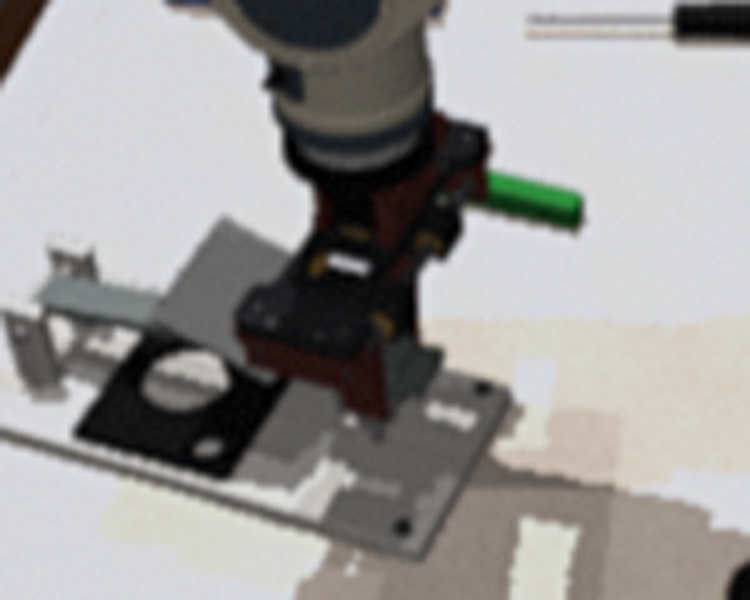

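The tongue is rising with the gripper, at about 4.4 N of load. Continuing.

Request:
{"method": "arm_command", "body": {
  "increments": [
    [[0, 0.1, -0.6], 0],
    [[0, 0.1, -0.6], 0],
    [[0, 0.1, -0.6], 0],
    [[0, 0.15, -0.6], 0],
    [[0, 0.15, -0.6], 0],
    [[0, 0.15, -0.6], 0],
    [[0, 0, 0], 0]
  ]
}}

```text
t: 21.45
ee_pos: [619.4, 76.3, 100.1]
orientation: [-2.386, -2.019, -0.016]
ft_force: [0.2, 4.4, -3.4]
width: 35.8
```

```bash
python3 -c "
from h import *
jig((0,0,0))"
```

```text
t 21.45 in jig frame: x 4.0 y 2.0 z 100.1  F [ 0.2  4.4 -3.4] w 35.8 yawx 80.5 dirz [ 0.019 -0.006 -1.   ]
```

Request:
{"method": "arm_command", "body": {
  "increments": [
    [[0, 0.1, -0.5], 0],
    [[0, 0.1, -0.3], 0],
    [[0, 0, 0], 0],
    [[0, 0, 0], 0],
    [[0, 0, 0], 0],
    [[0, 0, 0], 0]
  ]
}}

```text
t: 22.05
ee_pos: [621.6, 75.9, 107.9]
orientation: [-2.386, -2.019, -0.017]
ft_force: [0.7, 5.2, -3.9]
width: 35.7
```

```bash
python3 -c "
from h import *
jig((0,0,0))
a=get_image('side');b=get_image('top');jig((0,0,0))
cv2.imwrite('pics/s13.png',cv2.resize(a[90:330,90:390,::-1],(750,600),interpolation=2))
cv2.imwrite('pics/t13.png',b[:,:,::-1])"
```

```text
t 22.05 in jig frame: x 6.2 y 1.9 z 107.9  F [ 0.7  5.2 -3.9] w 35.7 yawx 80.5 dirz [ 0.019 -0.005 -1.   ]
t 22.15 in jig frame: x 6.2 y 1.9 z 107.9  F [ 0.7  5.3 -3.6] w 35.3 yawx 80.5 dirz [ 0.019 -0.005 -1.   ]
```

View pics/s13.png

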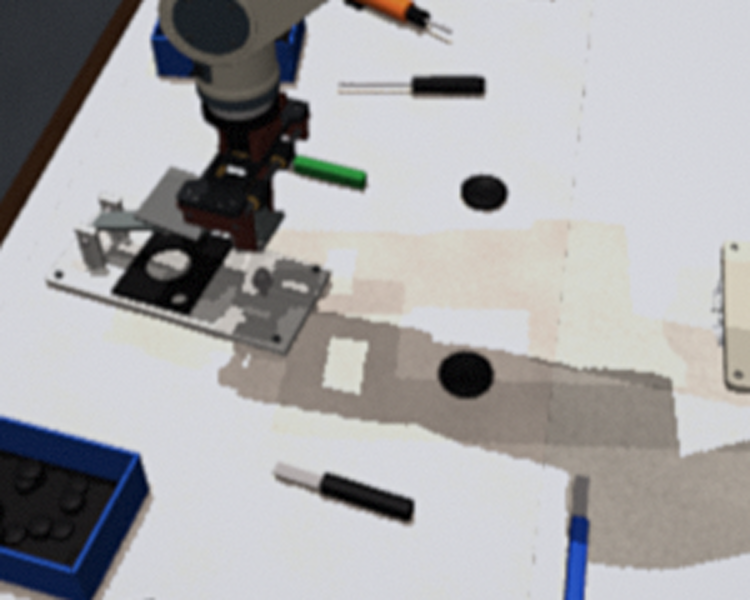

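View pics/t13.png

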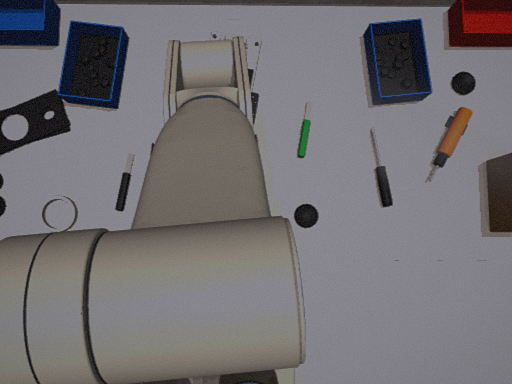

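The nose is up about 71 mm: the ball stud is bare at side crop (262,278) and the cover leans back at (165,200). The tool lies flat at (345,490), and the discs and screwdriver are where they were. The pose is steady, so I am handing in.

```bash
python3 -c "
from h import *
close_job()
jig((0,0,0))"
```

```text
the job is handed in; nothing more can be done
the job is handed in; nothing more can be done
```

The job is done and handed in at about 22 s; no verdict was reported.

- **Cover and tool:** I put the blade of the black opening tool about 12 mm into the slot and levered the cover up. I folded it back to about 2.6 rad (worked out from the blade tip's position) and laid the tool flat on the table left of the jig.
- **Latch and tongue:** I pinched both fins to a width of about 36 mm, the full-pull width, and lifted the nose along its arc.
- **Last checks:** The fingers had risen about 71 mm, which puts the nose near 125 mm (limit 107 mm). They carried a steady load of about 4 N down, with the width still 35–36 mm. The last side picture showed the cover still open, the ball bare and the tool flat and clear. It also showed the screwdriver and both discs in place by eye.
- **Small disagreements:**
  - On closing, the gripper shifted about 2–3 mm sideways onto the fixed fin.
  - At the end there was about 5 N of side force. The width did not change.
  - I did not measure the cover angle or the latch travel directly. They come from the geometry and the pinch width.
  - My last state reading came just before hand-in, because readings stop afterwards.

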